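Change over the lock-pin boxes

ROBOT

A 7-joint arm with a two-finger parallel gripper is mounted at the origin on a cart in front of the work surface, level with it; the furniture and walls round the work are solid. World frame = base frame: x ahead of the robot, y to its left, z up, the work surface at z = 0. Lengths are in m, angles in degrees, forces in N, time in s.
With the tool pointing down it reaches from about 0.425 to 0.875 m from the base axis. Payload 4.7 kg.
Tool frame: the origin (TCP) lies between the finger pads; the fingertips stand 17 mm ahead of it and the grasp point (between the pads) lies 2 mm behind it; z points along the fingers, y is the line along which they close (so a half turn about z gives the same grasp; the last joint's range is limited). The gripper opens to 87 mm and grips with 3 to 60 N. Pads are 19 mm wide; open, the fingers measure 117 mm over their backs; the gripper's body (75 mm by 190 mm) begins 51 mm behind the grasp point.
Start: joints at [-72.875, 18.392, -4.016, 83.108, 1.295, 78.541, -3.26], TCP at [0.183, 0.624, 0.24] pointing down, gripper open.
Joint ranges: [-163.93, 163.93], [-17.29, 119.83], [-79.2, 71.16], [3.27, 140.29], [-89.18, 269.18], [5.43, 117.66], [-154.24, 154.24]. Speed limits (degrees/s): [147.25, 147.25, 180, 180, 180, 180, 180].

INTERFACE

Orientations are given as [roll, pitch, yaw] about the fixed x, y, z axes, in that order (R = Rz(yaw) Ry(pitch) Rx(roll)).
In Python, from cell import env, cams gives the robot as it stands.
- The arm moves only by the shell command python3 -m pendant 'ROWS' [FORCE]. ROWS is JSON, a list of rows, each an object of numbers: "tx", "ty", "tz": the shift along the tool's x, y, z each as a share of 0.05 m, from -1 to 1; "spin": the turn about the tool's z as a share of 4 degrees, from -1 to 1; "claw": the closure, from 0 (fully open) to 1 (shut). A call has 1 to 10 rows; each row shifts and turns the commanded pose from where the row before left it, along the tool's axes as they then stand; what a row does not reach is not made up. A row lasts 1/8 s, in which the tool goes at most 62.5 mm and 10.7 degrees, less where a joint would pass 70% of its speed; a pose out of reach is approached as far as the arm can. A call with a number of a shift or a turn outside -1 to 1 is refused whole. A call with a gripper value outside its range is refused whole. The fingers move at their own pace and stop on an object; FORCE is the grip in N (left out, the last holds). Time passes only in rows, so rows that do not move let the fingers close. It gives the time, the measured TCP pose, the force, the opening and the grip force at its end, in the units of the state.
- env.get_obs(): the state, without advancing time (a new reading comes with each control period).
- cams.read_camera(name): name is "side" or "top" or "wrist"; returns the picture (420x560x3 uint8, red, green, blue); there is no depth.
- cams.camera_info(name): a dict with "fx", "fy", "cx", "cy" (pixels), "rvec" (rotation vector, rad) and "tvec" (3), from world to camera coordinates, as OpenCV has them. Camera axes: x right, y down, z forward; pixel columns grow to the right and rows downward; lengths in m; the calibration is good to about 2 mm. A picture is of the moment at which its call begins: read the wrist's pose just before it. camera_info takes no time and is no camera call; for the wrist camera it gives the pose at the moment of the call.
- env.sign_off(): hands the job in; it is judged then, once.
The state is a dict: "time_s": time; "qpos": joint angles; "joint_velocities": joint speeds; "effort": joint torques, N m; "tool_pos": TCP position; "tool_rot": TCP orientation; "force": force on the tool from outside, world axes, zero at the start; "wrist_torque": the same for the moment, N m; "grip_width": finger opening in m; "grasp_force": force on a finger pad.
Only numpy, scipy, OpenCV 4.12 (cv2) and the standard library are available. Lean on these libraries where they do the work, as an engineer would, in place of code of your own. Each camera call takes 0.05 s, during which the arm holds its last target. There are 200 camera calls.

TASK

Two identical boxes of lock pins stand on the table, one with its clear lid open and one shut; so that pins never get mixed, only one may be open at a time. With the fingertips alone, first tip the open lid forward until it falls shut, then push the other box's lid up by its front lip and flip it back past upright so that it stays open by itself. Be gentle: pinch and lift nothing, do not shove the boxes along or tip them, and leave everything else where it is.

Things in the scene. Friction and masses are not known exactly. Their poses are not given: they have to be found in the camera images.
- box_a: parts box, blue base, clear lid open at the start; both boxes alike. Loose, 1.1 to 1.8 kg, slides at a push of some 5 to 12 N. Base own x -59 to 61 mm, y -95 to 95 mm, walls 38 mm high, open-topped; 41 mm high with the lid shut. Origin: centre of the underside; own z up, x from the front lip (which looks to the robot's near right, yaw 0.15 to 0.65) to the hinge at the back.
- box_a_lid (a joint): box_a's lid: 0 = shut, level; 1.57 = upright; 1.92 = its stop, leaning back past upright, held by its weight. Plate 2 mm thick, 190 mm wide, front edge 126 mm from the hinge axis, 56 g, easy hinge: let go clearly short of upright it falls shut, clearly past it falls open. The lip needs under 1 N.
- box_a_lip (a point): box_a: middle of the underside of the lid's front lip, a tab 30 mm wide and 7 mm high that stands 7 mm out in front of the box's front wall at the lid's middle. With the lid shut it is 63 mm in front of the box's origin, 33.5 mm above the table, nothing below it: a fingertip there can push it up. Moves with the lid.
- box_a_hinge (a point): box_a: middle of the lid's hinge axis, 64 mm behind the box's origin, 40 mm above the table. The axis runs along the box's own y.
- box_b: parts box, blue base, clear lid shut at the start; both boxes alike. Loose, 1.1 to 1.8 kg, slides at a push of some 5 to 12 N. Base own x -59 to 61 mm, y -95 to 95 mm, walls 38 mm high, open-topped; 41 mm high with the lid shut. Origin: centre of the underside; own z up, x from the front lip (which looks to the robot's near right, yaw 0.15 to 0.65) to the hinge at the back.
- box_b_lid (a joint): box_b's lid: 0 = shut, level; 1.57 = upright; 1.92 = its stop, leaning back past upright, held by its weight. Plate 2 mm thick, 190 mm wide, front edge 126 mm from the hinge axis, 56 g, easy hinge: let go clearly short of upright it falls shut, clearly past it falls open. The lip needs under 1 N.
- box_b_lip (a point): box_b: middle of the underside of the lid's front lip, a tab 30 mm wide and 7 mm high that stands 7 mm out in front of the box's front wall at the lid's middle. With the lid shut it is 63 mm in front of the box's origin, 33.5 mm above the table, nothing below it: a fingertip there can push it up. Moves with the lid.
- box_b_hinge (a point): box_b: middle of the lid's hinge axis, 64 mm behind the box's origin, 40 mm above the table. The axis runs along the box's own y.
- mouse: bystander, not to be moved: black computer mouse, 109x62x37 mm; origin at the centre of its underside
- order_pad: bystander, not to be moved: spiral-bound paper pad lying flat, 148x110x16 mm; origin at the centre of its underside
- lock_cylinder: bystander, not to be moved: bare metal euro lock cylinder, 17x71x33 mm; origin at the centre of its underside
- car_key: bystander, not to be moved: key with a black cap lying flat, 31x73x9 mm; origin at the centre of its underside
- marker: bystander, not to be moved: marker pen lying flat, 18x126x18 mm; origin at the centre of its underside
- oil_bottle: bystander, not to be moved: upright small oil bottle with a pointed nozzle, 42x42x122 mm; origin at the centre of its underside
- brass_padlock: bystander, not to be moved: brass padlock lying flat, 62x40x14 mm; origin at the centre of its underside
There are look-alikes about, which are no part of the job. What is shaped like the box_a but yellow is not meant.

How it is judged (in metres and radians):
On the way, in this order (a step that is already met when the one before it is completed fails the run):
1. box_a's lid is shut while box_b's lid is still shut (value of joint box_a_lid below 0.06 rad and value of joint box_b_lid below 0.2 rad), for 0.2 s.
2. box_b's lid has been flipped open past upright (value of joint box_b_lid above 1.7 rad), for 0.2 s.
At the end, for the whole second after the job is handed in: box_a's lid is shut (under 0.06 rad), box_b's lid stands open by itself past upright (over 1.7 rad) and still, and both boxes stand flat within 30 mm of where they started (value of joint box_a_lid below 0.06 rad and value of joint box_b_lid above 1.7 rad and velocity of joint box_b_lid between -0.1 and 0.1 rad/s and distance of each of box_a, box_b from where it was at the start of the episode below 0.03 m and height (world z) of each of box_a, box_b below 0.01 m and angle between each of box_a, box_b's own z axis and vertical below 0.05 rad and linear speed of each of box_a, box_b below 0.02 m/s); the robot touches nothing.
It fails at once if a box was shoved more than 30 mm (distance of any of box_a, box_b from where it was at the start of the episode above 0.03 m).
It fails at once if a box was lifted (its underside's centre more than 12 mm up) or tipped (over 0.15 rad) (height (world z) of any of box_a, box_b above 0.012 m or angle between any of box_a, box_b's own z axis and vertical above 0.15 rad).
It fails at once if a box or its lid was pinched or pressed hard (over 35 N) (contact force between the fingers and box_a above 35 N or contact force between the fingers and box_b above 35 N).
It fails at once if both lids were open at once (value of joint each of box_a_lid, box_b_lid above 0.5 rad).
It fails at once if a bystander was moved more than 30 mm (distance of any of mouse, order_pad, lock_cylinder, car_key, marker, oil_bottle, brass_padlock from where it was at the start of the episode above 0.03 m).
It also fails if it takes over 53 s, if anything falls off the work surface, if the arm or the gripper's body presses on something with over 40 N, if the wrist force passes 120 N, or if a joint passes its speed limit or range.

## Working session

There is one attempt and no reset: what is moved stays moved. The work goes in short steps, Python scripts to look and compute and a shell command to move; the robot and the scene stay as the last step left them, time stands still between calls to the robot, and variables do not carry over. Pictures are saved under pics/ and viewed, at most 14 in all, crops included, and the job is handed in when it is done.

```bash
ls; mkdir -p pics; cat > h.py <<'E'
import numpy as np, cv2
from cell import env, cams
def save(n,f):
    im=cams.read_camera(n); cv2.imwrite('pics/'+f,im[:,:,::-1]); return im
def ray(n,u,v,z):
    c=cams.camera_info(n); R=cv2.Rodrigues(np.array(c['rvec'],float))[0]; t=np.array(c['tvec'],float)
    o=-R.T@t; d=R.T@np.array([(u-c['cx'])/c['fx'],(v-c['cy'])/c['fy'],1]); return o+d*(z-o[2])/d[2]
def proj(n,P):
    c=cams.camera_info(n); K=np.array([[c['fx'],0,c['cx']],[0,c['fy'],c['cy']],[0,0,1.]])
    return cv2.projectPoints(np.array(P,float).reshape(-1,1,3),np.array(c['rvec'],float),np.array(c['tvec'],float),K,None)[0][:,0]
E
python3 - <<'E'
from h import *
a=save('top','top0.png'); b=save('side','side0.png')
for n in('top','side'):
    c=cams.camera_info(n);R=cv2.Rodrigues(np.array(c['rvec'],float))[0];print(n,-R.T@np.array(c['tvec']),c['fx'])
o=env.get_obs();print(o['tool_pos'],o['tool_rot'],o['force'],o['time_s'])
E
```

```text
pics
top [ 0.36468107 -0.13376489  1.62979351] 490.6356549456309
side [0.39349045 1.02843877 0.73135172] 460.2928614494046
[0.18254783 0.62335005 0.238598  ] [-1.79902537e+02  5.06833401e-03  1.63683454e+02] [0.07380572 1.00987176 0.55817503] 0.1
```

View pics/top0.png

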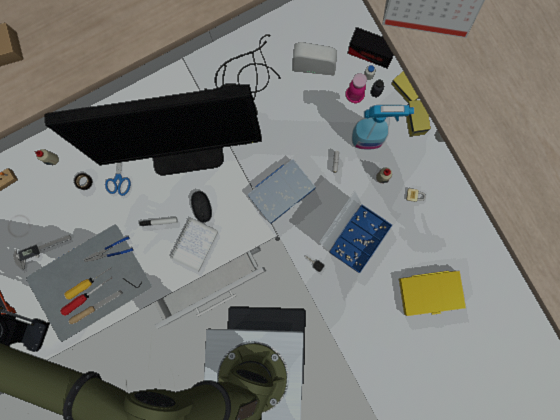

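View pics/side0.png

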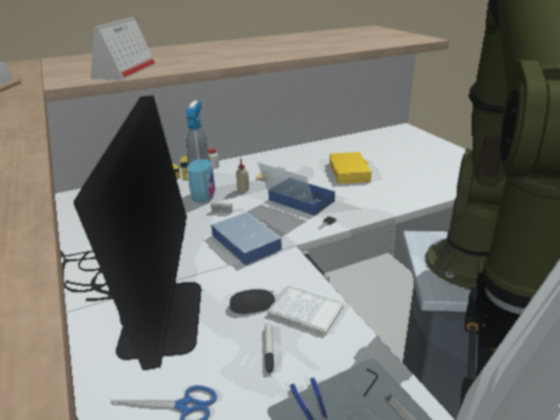

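The top view shows closed blue box at about (280,190) and the open one at about (360,238), with a grey shadow or lid between them. The yellow box is at (432,292). In the side view, the closed one is at (246,237), and the open one at (301,195) has its clear lid at about (285,180).

```bash
python3 - <<'E'
from h import *
for p in [(250,375),(280,190),(360,238),(432,292),(315,265),(200,207)]: print(p,ray('top',*p,0).round(3))
a=cv2.imread('pics/top0.png'); b=cv2.imread('pics/side0.png')
h=cv2.resize(a[140:290,230:430],None,fx=4,fy=4,interpolation=cv2.INTER_CUBIC); cv2.imwrite('pics/c1.png',h)
h=cv2.resize(b[140:270,190:360],None,fx=4.6,fy=4.6,interpolation=cv2.INTER_CUBIC); cv2.imwrite('pics/c2.png',h)
hsv=cv2.cvtColor(a,cv2.COLOR_BGR2HSV)
for lo,hi in (((100,120,30),(130,255,200)),((95,40,30),(130,255,255))):
    m=cv2.inRange(hsv,lo,hi); m=cv2.morphologyEx(m,cv2.MORPH_CLOSE,np.ones((5,5)))
    for c in cv2.findContours(m,0,2)[0]:
        if cv2.contourArea(c)>600:
            r=cv2.minAreaRect(c); print(r); print(np.array([ray('top',*q,.039) for q in cv2.boxPoints(r)]).round(3).tolist())
E
```

```text
(250, 375) [0.008 0.007 0.   ]
(280, 190) [ 0.617 -0.072  0.   ]
(360, 238) [ 0.464 -0.343  0.   ]
(432, 292) [ 0.293 -0.581  0.   ]
(315, 265) [ 0.37  -0.196  0.   ]
(200, 207) [0.553 0.194 0.   ]
((359.9207458496094, 238.1460723876953), (37.27784729003906, 57.620243072509766), 34.215702056884766)
[[0.415, -0.236, 0.039], [0.573, -0.338, 0.039], [0.507, -0.439, 0.039], [0.35, -0.337, 0.039]]
((266.78973388671875, 319.227783203125), (69.0600357055664, 20.208885192871094), 1.7899105548858643)
[[0.161, 0.066, 0.039], [0.225, 0.067, 0.039], [0.225, -0.155, 0.039], [0.161, -0.155, 0.039]]
((360.0, 237.99996948242188), (38.82901382446289, 58.798221588134766), 33.6900634765625)
[[0.414, -0.234, 0.039], [0.576, -0.336, 0.039], [0.509, -0.442, 0.039], [0.348, -0.339, 0.039]]
((382.53802490234375, 124.79299926757812), (40.07090377807617, 61.94380187988281), 88.31531524658203)
[[0.9, -0.301, 0.039], [0.912, -0.506, 0.039], [0.776, -0.51, 0.039], [0.765, -0.307, 0.039]]
```

View pics/c1.png

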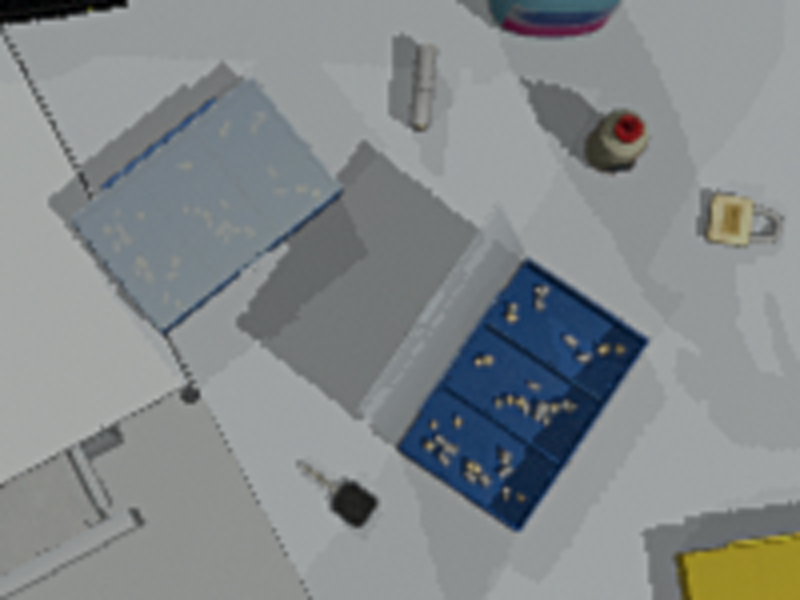

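View pics/c2.png

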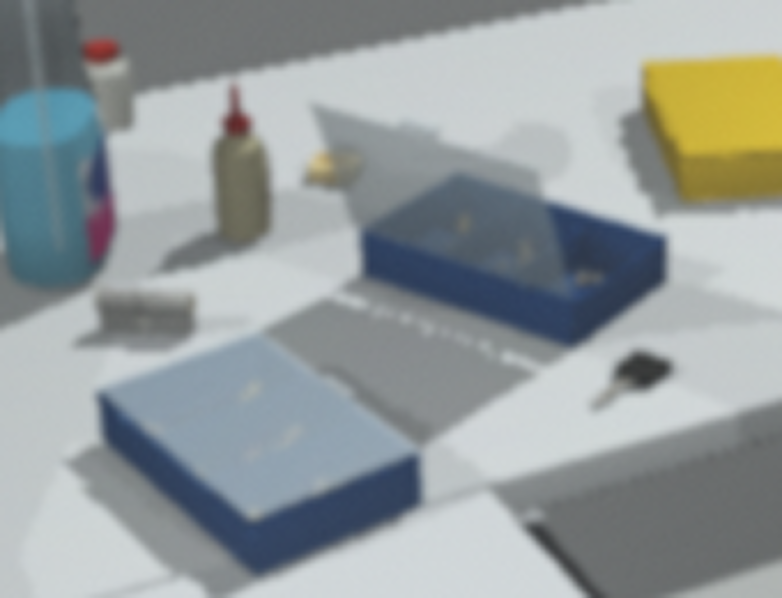

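Box A is the open one: its lid stands on the upper-left side, and the front faces lower right in the top view. Box B is shut, with crop corners (250,78), (342,190), (165,330) and (72,218). Next I'll work out both frames and the monitor clearance.

```bash
cat > fr.py <<'E'
from h import *
def box(hr,hl,fr,fl,name):  # corners px back-right.. with z
    pass
B=np.array([ray('top',230+u/4,140+v/4,.041) for u,v in [(250,78),(342,190),(165,330),(72,218)]])
A=np.array([ray('top',230+u/4,140+v/4,.038) for u,v in [(525,260),(647,340),(518,530),(400,448)]])
for n,P in (('A',A),('B',B)):
    d=np.linalg.norm(P-np.roll(P,-1,0),axis=1); print(n,P.round(3).tolist(),d.round(3))
    ax=(P[0]+P[3]-P[1]-P[2])[:2]; lo=(P[3]+P[2]-P[0]-P[1])[:2]
    print(' yaw from short',np.degrees(np.arctan2(ax[1],ax[0])),'long',np.degrees(np.arctan2(lo[1],lo[0]))-90,'c',P.mean(0))
E
python3 - <<'E'
from fr import *
def P(n):
    c=cams.camera_info(n);R=cv2.Rodrigues(np.array(c['rvec'],float))[0]
    return np.array([[c['fx'],0,c['cx']],[0,c['fy'],c['cy']],[0,0,1]])@np.c_[R,np.array(c['tvec'])]
for t,s in [((250,87),(152,97)),((261,133),(186,290))]:
    X=cv2.triangulatePoints(P('top'),P('side'),np.array(t,float).reshape(2,1),np.array(s,float).reshape(2,1));print('mon',(X[:3]/X[3]).T)
a=cv2.imread('pics/top0.png');hsv=cv2.cvtColor(a,cv2.COLOR_BGR2HSV)
for p in [(230+205//4,140+210//4),(230+420//4,140+100//4),(300,150),(325,250)]: print(p,hsv[p[1],p[0]])
E
```

```text
A [[0.569, -0.34, 0.038], [0.506, -0.44, 0.038], [0.35, -0.338, 0.038], [0.413, -0.242, 0.038]] [0.118 0.187 0.115 0.184]
 yaw from short 57.299188864168606 long 57.30522908154893 c [ 0.45975855 -0.33998997  0.038     ]
B [[0.713, -0.112, 0.041], [0.622, -0.19, 0.041], [0.504, -0.049, 0.041], [0.593, 0.03, 0.041]] [0.12  0.184 0.12  0.186]
 yaw from short 40.94315168037456 long 40.14354201299062 c [ 0.60817357 -0.07989863  0.041     ]
mon [[ 0.79716263 -0.00859699  0.44519634]]
mon [[ 0.81257346  0.00267626 -0.11171024]]
(281, 192) [ 94  15 135]
(335, 165) [ 45   4 137]
(300, 150) [ 98   7 155]
(325, 250) [ 98   6 159]
```

```bash
python3 -m pendant '[{"tx":-0.78,"ty":-0.75,"claw":1},{"tx":-0.78,"ty":-0.75,"claw":1},{"tx":-0.78,"ty":-0.75,"claw":1},{"tx":-0.78,"ty":-0.75,"claw":1},{"tx":-0.78,"ty":-0.75,"claw":1},{"tx":-0.78,"ty":-0.75,"claw":1},{"tx":-0.78,"ty":-0.75,"claw":1},{"tx":-0.78,"ty":-0.75,"claw":1},{"claw":1}]' 5; python3 -m pendant '[{"tx":-0.55,"ty":-0.75,"claw":1},{"tx":-0.55,"ty":-0.75,"claw":1},{"tx":-0.55,"ty":-0.75,"claw":1},{"tx":-0.55,"ty":-0.75,"claw":1},{"tx":-0.55,"ty":-0.75,"claw":1},{"claw":1}]'
```

```text
invalid input at $[0]: expected keys tx, ty, tz, spin, claw
invalid input at $[0]: expected keys tx, ty, tz, spin, claw
```

All keys are needed in every row.

```bash
python3 -m pendant '[{"tx":-0.78,"ty":-0.75,"tz":0,"spin":0,"claw":1},{"tx":-0.78,"ty":-0.75,"tz":0,"spin":0,"claw":1},{"tx":-0.78,"ty":-0.75,"tz":0,"spin":0,"claw":1},{"tx":-0.78,"ty":-0.75,"tz":0,"spin":0,"claw":1},{"tx":-0.78,"ty":-0.75,"tz":0,"spin":0,"claw":1},{"tx":-0.78,"ty":-0.75,"tz":0,"spin":0,"claw":1},{"tx":-0.78,"ty":-0.75,"tz":0,"spin":0,"claw":1},{"tx":-0.78,"ty":-0.75,"tz":0,"spin":0,"claw":1}]' 5; python3 -m pendant '[{"tx":-0.55,"ty":-0.75,"tz":0,"spin":0,"claw":1},{"tx":-0.55,"ty":-0.75,"tz":0,"spin":0,"claw":1},{"tx":-0.55,"ty":-0.75,"tz":0,"spin":0,"claw":1},{"tx":-0.55,"ty":-0.75,"tz":0,"spin":0,"claw":1},{"tx":-0.55,"ty":-0.75,"tz":0,"spin":0,"claw":1},{"tx":0,"ty":0,"tz":0,"spin":0,"claw":1}]'
```

```text
time_s: 1.1
tool_pos: [0.3983, 0.2465, 0.2394]
tool_rot: [180.0, -0.0, 163.7]
force: [0.3, 0.4, 0.1]
grip_width: 0.0149
grasp_force: 0.0
time_s: 1.85
tool_pos: [0.4776, 0.0255, 0.2395]
tool_rot: [-179.9, 0.0, 163.3]
force: [-0.4, 0.3, 0.1]
grip_width: 0.0004
grasp_force: 0.0
```

```bash
python3 -m pendant '[{"tx":-0.5,"ty":-0.9,"tz":0,"spin":0,"claw":1},{"tx":-0.5,"ty":-0.9,"tz":0,"spin":0,"claw":1},{"tx":-0.5,"ty":-0.9,"tz":0,"spin":0,"claw":1},{"tx":-0.5,"ty":-0.9,"tz":0,"spin":0,"claw":1},{"tx":-0.5,"ty":-0.9,"tz":0,"spin":0,"claw":1},{"tx":0,"ty":0,"tz":0,"spin":1,"claw":1},{"tx":0,"ty":0,"tz":0,"spin":1,"claw":1},{"tx":0,"ty":0,"tz":0,"spin":1,"claw":1},{"tx":0,"ty":0,"tz":0,"spin":1,"claw":1},{"tx":0,"ty":0,"tz":0,"spin":0,"claw":1}]'
python3 - <<'E'
from h import *
a=save('wrist','w1.png'); b=save('side','s1.png')
o=env.get_obs();print(o['tool_pos'],o['tool_rot'],o['qpos'])
p=o['tool_pos'];print(proj('wrist',[[.494,-.287,.04],[p[0],p[1],p[2]-.017],[p[0],p[1],.04]]))
h=np.hstack([a,cv2.resize(b[90:270,140:380],(560,420))])[:,:,::-1]; cv2.imwrite('pics/ws1.png',cv2.resize(h,(800,300)))
E
```

```text
time_s: 3.1
tool_pos: [0.534, -0.2201, 0.239]
tool_rot: [180.0, -0.1, 147.8]
force: [0.7, 0.6, 0.1]
grip_width: 0.0001
grasp_force: 0.0
[ 0.53396236 -0.22054623  0.23929168] [ 1.79981693e+02 -3.22080230e-02  1.47812411e+02] [-21.23116347  12.00302182  47.408334    95.23597274  -9.07141559
  76.76782141  85.45564435]
[[207.76248118 195.9150407 ]
 [279.24140555 260.31001555]
 [278.76072992 194.49683933]]
```

View pics/ws1.png

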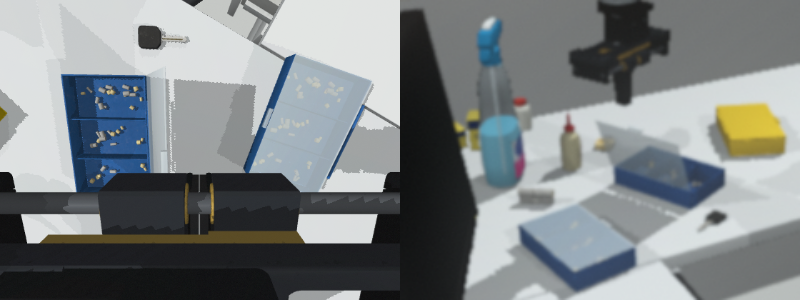

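The wrist view (left half) shows open box A with its lid at about (155,120). Box B's lip tab is at about (267,118) on the side facing A, which confirms where its front is. Next is descending behind lid A and pushing it forward.

```bash
python3 -m pendant '[{"tx":0,"ty":0,"tz":0.7,"spin":0,"claw":1},{"tx":0,"ty":0,"tz":0.74,"spin":0,"claw":1},{"tx":0,"ty":0,"tz":0.7,"spin":0,"claw":1},{"tx":0,"ty":-0.25,"tz":0,"spin":0,"claw":1},{"tx":0,"ty":-0.25,"tz":0,"spin":0,"claw":1},{"tx":0,"ty":-0.25,"tz":0,"spin":0,"claw":1},{"tx":0,"ty":-0.25,"tz":0,"spin":0,"claw":1}]'; python3 -m pendant '[{"tx":0,"ty":-0.25,"tz":0,"spin":0,"claw":1},{"tx":0,"ty":-0.25,"tz":0,"spin":0,"claw":1},{"tx":0,"ty":-0.25,"tz":0,"spin":0,"claw":1},{"tx":0,"ty":-0.25,"tz":0,"spin":0,"claw":1},{"tx":0,"ty":0,"tz":0,"spin":0,"claw":1},{"tx":0,"ty":0,"tz":0,"spin":0,"claw":1},{"tx":0,"ty":0,"tz":0,"spin":0,"claw":1}]'
python3 - <<'E'
from h import *
a=save('top','t2.png'); b=save('side','s2.png')
h=np.hstack([cv2.resize(a[140:290,230:430],(560,420)),cv2.resize(b[90:270,140:380],(560,420))])[:,:,::-1]; cv2.imwrite('pics/ts2.png',cv2.resize(h,(800,300)))
E
```

```text
time_s: 4.08
tool_pos: [0.5072, -0.265, 0.1338]
tool_rot: [179.9, 0.1, 147.7]
force: [0.4, -0.5, -0.2]
grip_width: 0.0004
grasp_force: 0.1
time_s: 4.95
tool_pos: [0.4808, -0.3053, 0.1325]
tool_rot: [180.0, -0.0, 147.7]
force: [0.2, -0.2, 0.1]
grip_width: 0.0005
grasp_force: 0.0
```

View pics/ts2.png

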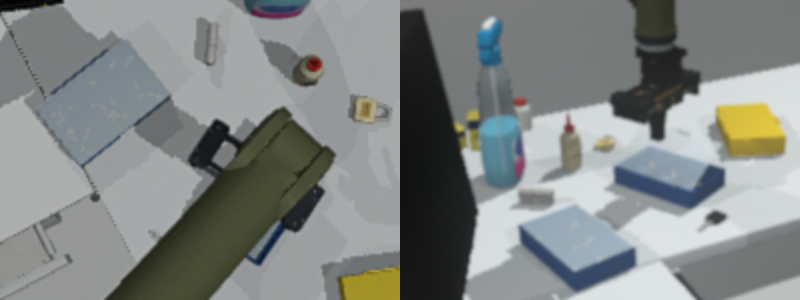

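Lid A lies shut in the side view, around (670,170). Next I rise, turn to B's heading and look at the lip from nearer.

```bash
python3 -m pendant '[{"tx":0,"ty":0,"tz":-0.7,"spin":0,"claw":1},{"tx":0,"ty":0,"tz":-0.7,"spin":0.86,"claw":1},{"tx":0,"ty":0,"tz":0,"spin":0.86,"claw":1},{"tx":0,"ty":0,"tz":0,"spin":0.86,"claw":1},{"tx":0,"ty":0,"tz":0,"spin":0.86,"claw":1},{"tx":0,"ty":0,"tz":0,"spin":0.86,"claw":1},{"tx":0.2,"ty":0.93,"tz":0,"spin":0,"claw":1},{"tx":0.2,"ty":0.93,"tz":0,"spin":0,"claw":1},{"tx":0.2,"ty":0.93,"tz":0,"spin":0,"claw":1},{"tx":0,"ty":0,"tz":0,"spin":0,"claw":1}]'
python3 - <<'E'
from h import *
a=save('wrist','w3.png')
o=env.get_obs();print(o['tool_pos'],o['tool_rot'],o['force'])
print(proj('wrist',[[.557,-.123,.037]]))
E
```

```text
time_s: 6.3
tool_pos: [0.5699, -0.1868, 0.2019]
tool_rot: [179.9, -0.1, 131.0]
force: [0.2, -0.3, -0.2]
grip_width: 0.0005
grasp_force: 0.0
[ 0.56812632 -0.18998185  0.20206628] [-1.79960405e+02 -2.41995452e-02  1.30767396e+02] [-1.1569594  -0.76227808  0.45141565]
[[316.4244727  141.04888651]]
```

View pics/w3.png

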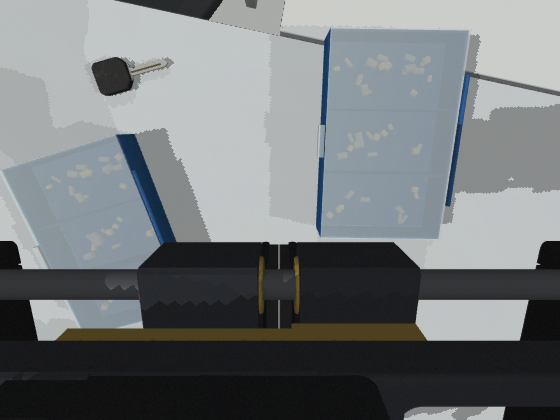

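Lip tab of B at about (322,141), front face near x=318; box corners at (331,29), (469,30), (438,238), (321,236).

```bash
python3 - <<'E'
from h import *
P=np.array([ray('wrist',*p,.041) for p in [(331,29),(469,30),(438,238),(321,236)]]);print(P.round(4).tolist(),np.linalg.norm(P-np.roll(P,-1,0),axis=1))
u=(P[1]+P[2]-P[0]-P[3])[:2];v=(P[0]+P[1]-P[2]-P[3])[:2];print(np.degrees(np.arctan2(u[1],u[0])),np.degrees(np.arctan2(v[1],v[0]))-90)
a=np.radians(40.5);u=np.array([np.cos(a),np.sin(a)])
L=np.mean([ray('wrist',318.5,y,.037) for y in(126,157)],0)[:2];print('lip',L)
o=env.get_obs();yaw=np.radians(o['tool_rot'][2]);tx=np.array([np.cos(yaw),np.sin(yaw)]);ty=np.array([np.sin(yaw),-np.cos(yaw)])
d=L-.035*u-np.array(o['tool_pos'][:2]);print('to pre (rows)',d@tx/.05,d@ty/.05,(o['tool_pos'][2]-.045)/.05, o['tool_pos'])
E
```

```text
[[0.5027, -0.0459, 0.041], [0.5928, 0.0309, 0.041], [0.7134, -0.1136, 0.041], [0.6229, -0.1888, 0.041]] [0.1183831  0.18817249 0.11771789 0.18681838]
40.0790249154408 39.96135290532783
lip [ 0.55887775 -0.12215305]
to pre (rows) 1.1514769533856666 0.045746565379568116 3.1413255342925406 [ 0.56812632 -0.18998185  0.20206628]
```

```bash
python3 -m pendant '[{"tx":0.6,"ty":0.05,"tz":0,"spin":0.15,"claw":1},{"tx":0.55,"ty":0,"tz":0,"spin":0,"claw":1},{"tx":0,"ty":0,"tz":0.8,"spin":0,"claw":1},{"tx":0,"ty":0,"tz":0.8,"spin":0,"claw":1},{"tx":0,"ty":0,"tz":0.8,"spin":0,"claw":1},{"tx":0,"ty":0,"tz":0.76,"spin":0,"claw":1},{"tx":0,"ty":0.2,"tz":0,"spin":0,"claw":1},{"tx":0,"ty":0,"tz":0,"spin":0,"claw":1},{"tx":0,"ty":0,"tz":0,"spin":0,"claw":1}]'
python3 - <<'E'
from h import *
a=save('wrist','w4.png');save('side','s4.png')
o=env.get_obs();print(o['tool_pos'],o['tool_rot'],o['force'])
L=np.array([.5588,-.1222]);d=L-np.array(o['tool_pos'][:2]);yaw=np.radians(o['tool_rot'][2]);tx=np.array([np.cos(yaw),np.sin(yaw)]);ty=np.array([np.sin(yaw),-np.cos(yaw)]);print(d@tx,d@ty,proj('wrist',[[.5588,-.1222,.037]]))
E
```

```text
time_s: 7.48
tool_pos: [0.5409, -0.141, 0.0464]
tool_rot: [179.9, 0.1, 129.9]
force: [-0.6, -0.5, 0.1]
grip_width: 0.0004
grasp_force: 0.0
[ 0.5403827  -0.14084577  0.04598319] [1.79888822e+02 8.73630856e-02 1.29880745e+02] [-0.86911835  0.27031753  0.02430829]
0.0024993801439503953 0.026088598126314064 [[329.60873407 261.51725398]]
```

View pics/w4.png

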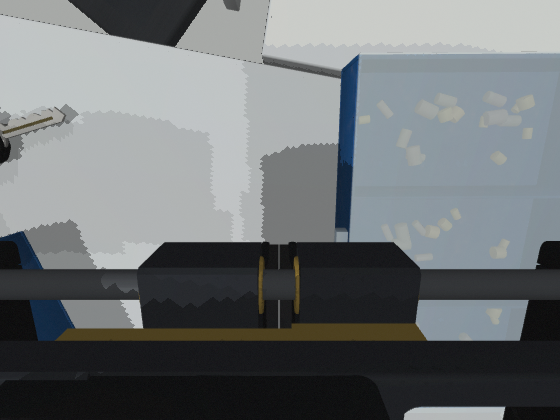

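The lip's upper end is visible at (341,235), with the fingers about 11 mm in front of it. Next I close in gently while reading the force.

```bash
python3 -m pendant '[{"tx":0.05,"ty":0.14,"tz":0.04,"spin":0,"claw":1},{"tx":0,"ty":0,"tz":0,"spin":0,"claw":1},{"tx":0,"ty":0,"tz":0,"spin":0,"claw":1}]';for i in 1; do :; done; python3 -m pendant '[{"tx":0,"ty":0.05,"tz":0,"spin":0,"claw":1},{"tx":0,"ty":0,"tz":0,"spin":0,"claw":1}]';python3 -m pendant '[{"tx":0,"ty":0.04,"tz":0,"spin":0,"claw":1},{"tx":0,"ty":0,"tz":0,"spin":0,"claw":1}]'
```

```text
time_s: 7.95
tool_pos: [0.5433, -0.134, 0.0426]
tool_rot: [-180.0, -0.0, 129.9]
force: [-0.5, 0.8, -0.1]
grip_width: 0.0005
grasp_force: 0.0
time_s: 8.2
tool_pos: [0.5453, -0.1324, 0.0426]
tool_rot: [180.0, 0.0, 129.9]
force: [-0.7, 0.7, 0.3]
grip_width: 0.0003
grasp_force: 0.0
time_s: 8.45
tool_pos: [0.5469, -0.1311, 0.0426]
tool_rot: [180.0, 0.0, 129.9]
force: [-0.2, 0.1, 0.2]
grip_width: 0.0004
grasp_force: 0.0
```

```bash
for i in a; do :; done; python3 -m pendant '[{"tx":0,"ty":0.03,"tz":0,"spin":0,"claw":1},{"tx":0,"ty":0,"tz":0,"spin":0,"claw":1}]';python3 -m pendant '[{"tx":0,"ty":0.03,"tz":0,"spin":0,"claw":1},{"tx":0,"ty":0,"tz":0,"spin":0,"claw":1}]'; python3 -m pendant '[{"tx":0,"ty":0.03,"tz":0,"spin":0,"claw":1},{"tx":0,"ty":0,"tz":0,"spin":0,"claw":1}]'
```

```text
time_s: 8.7
tool_pos: [0.548, -0.1302, 0.0426]
tool_rot: [180.0, -0.0, 129.9]
force: [-0.1, -0.2, -0.2]
grip_width: 0.0004
grasp_force: 0.0
time_s: 8.95
tool_pos: [0.5491, -0.1292, 0.0426]
tool_rot: [180.0, 0.0, 129.9]
force: [-0.2, 0.3, -1.4]
grip_width: 0.0006
grasp_force: 0.0
time_s: 9.2
tool_pos: [0.5503, -0.1282, 0.0426]
tool_rot: [180.0, 0.0, 129.9]
force: [0.3, -0.3, 0.3]
grip_width: 0.0005
grasp_force: 0.0
```

```bash
python3 -m pendant '[{"tx":0,"ty":0.03,"tz":0,"spin":0,"claw":1},{"tx":0,"ty":0,"tz":0,"spin":0,"claw":1}]';python3 -m pendant '[{"tx":0,"ty":0.03,"tz":0,"spin":0,"claw":1},{"tx":0,"ty":0,"tz":0,"spin":0,"claw":1}]'; python3 -m pendant '[{"tx":0,"ty":0.03,"tz":0,"spin":0,"claw":1},{"tx":0,"ty":0,"tz":0,"spin":0,"claw":1}]'
```

```text
time_s: 9.45
tool_pos: [0.5514, -0.1273, 0.0425]
tool_rot: [180.0, -0.0, 129.9]
force: [-1.1, 0.1, -0.9]
grip_width: 0.0004
grasp_force: 0.0
time_s: 9.7
tool_pos: [0.5526, -0.1263, 0.0426]
tool_rot: [180.0, 0.0, 129.9]
force: [-0.1, -0.6, 0.2]
grip_width: 0.0003
grasp_force: 0.0
time_s: 9.95
tool_pos: [0.5532, -0.1259, 0.0425]
tool_rot: [-180.0, -0.0, 129.9]
force: [-1.3, -1.0, -0.2]
grip_width: 0.0002
grasp_force: 0.9
```

```bash
python3 -m pendant '[{"tx":0,"ty":0.02,"tz":0,"spin":0,"claw":1},{"tx":0,"ty":0,"tz":0,"spin":0,"claw":1},{"tx":0,"ty":0,"tz":-0.06,"spin":0,"claw":1},{"tx":0,"ty":0,"tz":-0.06,"spin":0,"claw":1},{"tx":0,"ty":0.01,"tz":-0.06,"spin":0,"claw":1},{"tx":0,"ty":0.01,"tz":-0.06,"spin":0,"claw":1},{"tx":0,"ty":0,"tz":0,"spin":0,"claw":1}]'
python3 - <<'E'
from h import *
b=save('side','s5.png');a=cv2.imread('pics/s4.png')[:,:,::-1]
h=np.hstack([cv2.resize(x[150:270,170:330],(400,300),interpolation=2) for x in(a,b)])[:,:,::-1];cv2.imwrite('pics/s45.png',h);print(env.get_obs()['force'])
E
```

```text
time_s: 10.82
tool_pos: [0.5534, -0.1257, 0.0542]
tool_rot: [-179.8, -0.1, 129.8]
force: [-4.5, -5.8, -0.3]
grip_width: 0.0003
grasp_force: 3.5
[-4.67160844 -4.63514919  0.39802815]
```

View pics/s45.png

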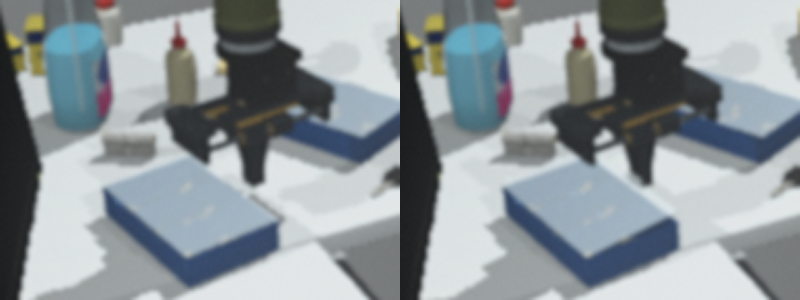

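```bash
python3 -m pendant '[{"tx":0,"ty":0,"tz":-0.06,"spin":0,"claw":1},{"tx":0,"ty":0,"tz":-0.06,"spin":0,"claw":1},{"tx":0,"ty":0,"tz":-0.06,"spin":0,"claw":1},{"tx":0,"ty":0,"tz":0,"spin":0,"claw":1}]'
python3 - <<'E'
from h import *
b=save('side','s6.png');a=cv2.imread('pics/s4.png')[:,:,::-1]
h=cv2.resize(b[180:270,200:300],(800,600)[:2],interpolation=2)[:,:,::-1];cv2.imwrite('pics/s6c.png',h);print(env.get_obs()['force'])
E
```

```text
time_s: 11.38
tool_pos: [0.554, -0.1253, 0.0635]
tool_rot: [-179.9, -0.0, 129.8]
force: [-3.7, -3.4, 1.0]
grip_width: 0.0009
grasp_force: 2.9
[-4.92411302 -3.67607743  0.69690197]
```

View pics/s6c.png

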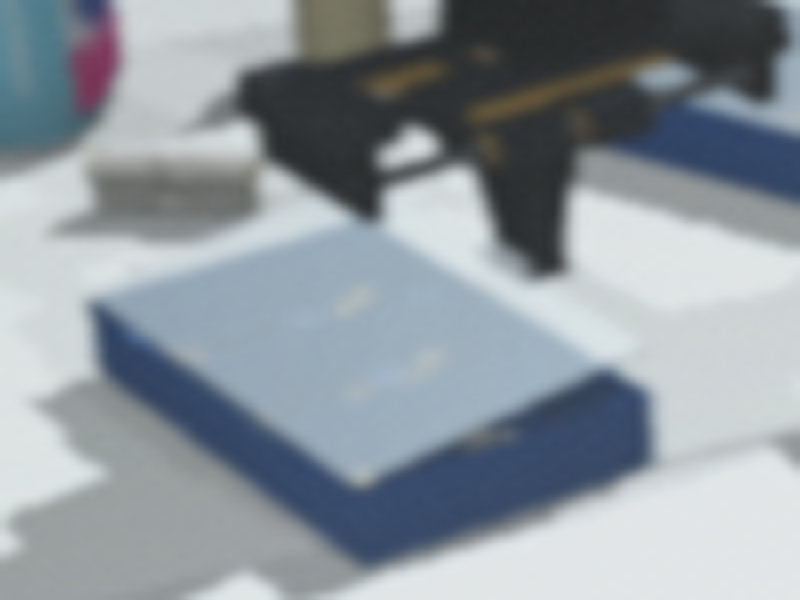

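The side crop shows lid B lifted off the base by the fingertip, with its near front corner at about (610,365). Next I follow the arc up.

```bash
python3 -m pendant '[{"tx":0,"ty":0.06,"tz":-0.23,"spin":0,"claw":1},{"tx":0,"ty":0.06,"tz":-0.23,"spin":0,"claw":1},{"tx":0,"ty":0.1,"tz":-0.2,"spin":0,"claw":1},{"tx":0,"ty":0.1,"tz":-0.2,"spin":0,"claw":1}]'; python3 -m pendant '[{"tx":0,"ty":0.13,"tz":-0.17,"spin":0,"claw":1},{"tx":0,"ty":0.13,"tz":-0.17,"spin":0,"claw":1},{"tx":0,"ty":0.16,"tz":-0.14,"spin":0,"claw":1},{"tx":0,"ty":0.16,"tz":-0.14,"spin":0,"claw":1},{"tx":0,"ty":0,"tz":0,"spin":0,"claw":1}]'
python3 - <<'E'
from h import *
b=save('side','s7.png');cv2.imwrite('pics/s7c.png',cv2.resize(b[130:270,180:340],(640,560),interpolation=2)[:,:,::-1]);print(env.get_obs()['force'])
E
```

```text
time_s: 11.92
tool_pos: [0.5648, -0.1166, 0.1068]
tool_rot: [-179.7, -0.1, 129.8]
force: [-8.0, -5.8, 4.9]
grip_width: 0.0006
grasp_force: 5.1
time_s: 12.55
tool_pos: [0.5914, -0.0939, 0.1384]
tool_rot: [179.9, 0.1, 130.0]
force: [0.8, -0.5, -0.4]
grip_width: 0.0001
grasp_force: 0.5
[ 0.11423056 -0.63635228 -0.58566496]
```

View pics/s7c.png

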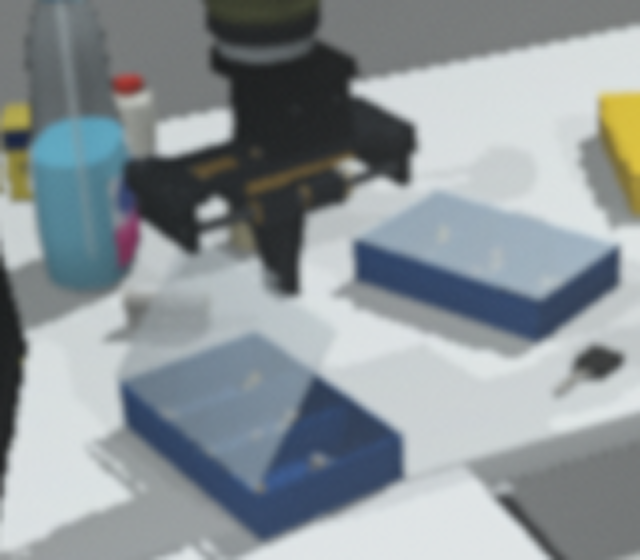

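Lid B stands at about 55° against the fingertip (about (285,280)), and lid A is shut. Next I carry it past upright.

```bash
python3 -m pendant '[{"tx":0,"ty":0.24,"tz":-0.12,"spin":0,"claw":1},{"tx":0,"ty":0.24,"tz":-0.12,"spin":0,"claw":1},{"tx":0,"ty":0.24,"tz":-0.12,"spin":0,"claw":1},{"tx":0,"ty":0.24,"tz":-0.1,"spin":0,"claw":1},{"tx":0,"ty":0.24,"tz":-0.06,"spin":0,"claw":1}]'; python3 -m pendant '[{"tx":0,"ty":0.24,"tz":-0.04,"spin":0,"claw":1},{"tx":0,"ty":0.24,"tz":0,"spin":0,"claw":1},{"tx":0,"ty":0.24,"tz":0,"spin":0,"claw":1},{"tx":0,"ty":0.1,"tz":0,"spin":0,"claw":1},{"tx":0,"ty":0,"tz":0,"spin":0,"claw":1},{"tx":0,"ty":0,"tz":0,"spin":0,"claw":1},{"tx":0,"ty":0,"tz":0,"spin":0,"claw":1}]'; python3 -m pendant '[{"tx":0,"ty":-0.6,"tz":0,"spin":0,"claw":1},{"tx":0,"ty":-0.9,"tz":-0.3,"spin":0,"claw":1},{"tx":0,"ty":-0.9,"tz":-0.6,"spin":0,"claw":1},{"tx":0,"ty":0,"tz":-0.8,"spin":0,"claw":1},{"tx":0,"ty":0,"tz":0,"spin":0,"claw":1},{"tx":0,"ty":0,"tz":0,"spin":0,"claw":1},{"tx":0,"ty":0,"tz":0,"spin":0,"claw":1},{"tx":0,"ty":0,"tz":0,"spin":0,"claw":1}]'
python3 - <<'E'
from h import *
b=save('side','s8.png');cv2.imwrite('pics/s8c.png',cv2.resize(b[130:270,180:340],(640,560),interpolation=2)[:,:,::-1])
E
```

```text
time_s: 13.22
tool_pos: [0.6365, -0.056, 0.1638]
tool_rot: [180.0, 0.0, 129.9]
force: [-0.5, 0.3, 0.6]
grip_width: 0.0006
grasp_force: 0.1
time_s: 14.1
tool_pos: [0.6669, -0.0311, 0.1657]
tool_rot: [180.0, -0.0, 129.8]
force: [0.2, -0.2, -0.3]
grip_width: 0.0007
grasp_force: 0.0
time_s: 15.1
tool_pos: [0.5747, -0.1072, 0.2495]
tool_rot: [-179.9, -0.1, 129.9]
force: [-0.1, 0.4, 0.0]
grip_width: 0.0002
grasp_force: 0.0
```

View pics/s8c.png

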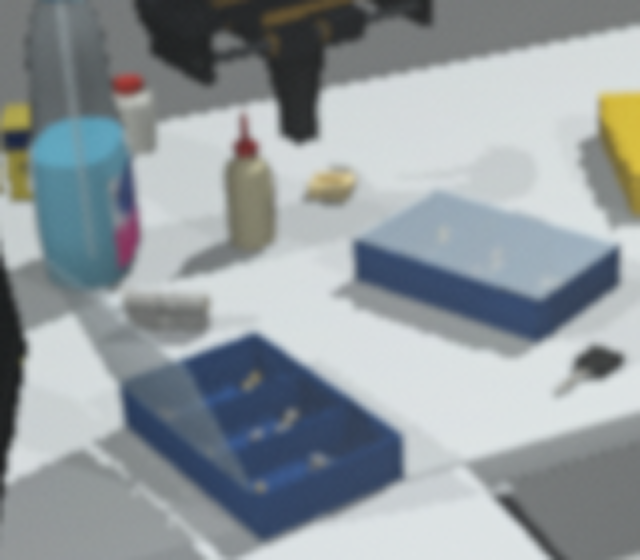

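Lid B leans open past upright (from about (250,485) up to (50,270)), lid A is shut, neither box has visibly moved, and the arm is clear.

```bash
python3 -c "
from cell import env
print(env.sign_off())"
```

```text
the job is handed in; nothing more can be done
None
```

I tipped box A's lid shut, then flipped box B's lid back past upright, where it stays open by itself; the job is handed in at about 15 s, with no verdict returned and neither box visibly moved in the last side-camera picture.

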